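Load the stage insert with the reference mount kept behind the objective cases

TASK

Load the microscope's stage insert with the blue reference mount, which is kept in the back pocket of the white cradle, behind two black-capped objective cases that leave no room for fingers. Take the red specimen off the insert and stand it in the steel tray; set both cases aside, upright, on the slate-blue mat before you take the blue mount out, and seat the blue mount flat in the insert's recess. Then put each case back in the cradle, upright, just where it stood at the start.

Things in the scene. Friction and masses are not known exactly. Their poses are not given: they have to be found in the camera images.
- case_yellow: taller objective case, an upright cylinder 60 mm high: cream body 37 mm in diameter up to 38 mm, ribbed black cap 39 mm in diameter from 38 to 60 mm, round yellow dot on top; loose, about 50 g. Origin: centre of its underside, z up. It and case_green stand side by side in the cradle's front bay, either way round, about 8 mm apart; grip it by the cap, above the cradle's walls.
- case_green: shorter objective case, an upright cylinder 50 mm high: cream body 37 mm in diameter up to 30 mm, ribbed black cap 39 mm in diameter from 30 to 50 mm, round green dot on top; loose, about 45 g. Origin: centre of its underside, z up.
- blue_mount: blue reference mount, a resin puck 30 mm in diameter and 16 mm high with a metal window on top; loose, about 28 g. Origin: centre of its underside, z up. At the start in the cradle's back pocket, where it can be gripped only along the cradle's x, one finger in front of it (where the cases stand) and one behind it.
- red_mount: red specimen mount, a resin puck 30 mm in diameter and 22 mm high; loose, about 26 g. Origin: centre of its underside, z up. At the start it sits in the recess of the stage insert.
- cradle: white T-shaped cradle, fixed; floor 4 mm, walls 20 mm above the worktop. Origin: on the worktop under the blue mount's seat; -x is its front. Front bay inside: x -57 to -8 mm, y -50 to +50 mm, front lip 11 mm high; ring-marked seats of the cases at x -31, y +23.5 and -23.5 mm. It opens at the back into the pocket, 44 mm wide inside, up to an end wall at x +52 mm: 37 mm free behind the mount.
- stage_insert: dark grey anodised plate, 80 mm (x) by 100 mm (y), 7 mm thick, plus a small lug on either end, fixed, lying on the worktop. In its middle a round recess 42 mm in diameter and 3 mm deep with a bevelled mouth; the recess floor is 4 mm above the worktop. Origin: on the worktop under the middle of the recess, z up.
- mat: dark slate-blue padded mat, 90 mm (x) by 140 mm (y) and 3 mm thick, with a light stitched border, fixed; the side area for the two cases. Origin: centre of its underside, z up.
- tray: shallow open steel tray, 96 mm (x) by 110 mm (y) outside, rim 10 mm high, walls and floor 2 mm thick, fixed. Origin: centre of its underside, z up.

How it is judged:
On the way:
1. both objective cases stand upright on the slate-blue mat while the blue mount is still in its pocket of the cradle (x of case_yellow in the frame of mat between -0.045 and 0.045 m and y of case_yellow in the frame of mat between -0.07 and 0.07 m and z of each of case_yellow, case_green in the frame of mat below 0.008 m and angle between each of case_yellow, case_green's own z axis and vertical below 0.12 rad and linear speed of each of case_yellow, case_green below 0.03 m/s and x of case_green in the frame of mat between -0.045 and 0.045 m and y of case_green in the frame of mat between -0.07 and 0.07 m and horizontal distance between blue_mount and cradle below 0.035 m and height (world z) of blue_mount below 0.012 m), for 0.2 s.
At the end, for the whole second after the job is handed in: Both cases stand upright within 12 mm of where each stood at the start; the blue mount lies flat on the floor of the insert's recess, within 9 mm of its centre; the red mount stands on the floor of the steel tray, within 36 mm of its centre; all at rest (distance of each of case_yellow, case_green from where it was at the start of the episode below 0.012 m and angle between each of case_yellow, case_green, red_mount's own z axis and vertical below 0.1 rad and linear speed of each of case_yellow, case_green, blue_mount, red_mount below 0.02 m/s and horizontal distance between blue_mount and stage_insert below 0.009 m and z of blue_mount in the frame of stage_insert below 0.0058 m and angle between blue_mount's own z axis and vertical below 0.08 rad and horizontal distance between red_mount and tray below 0.036 m and z of red_mount in the frame of tray below 0.007 m); the robot touches nothing.
It fails at once if an objective case is tipped over (leans more than 40 degrees) (angle between any of case_yellow, case_green's own z axis and vertical above 0.7 rad).
It also fails if it takes over 109 s, if anything falls off the work surface, if the arm or the gripper's body presses on something with over 40 N, if the wrist force passes 120 N, or if a joint passes its speed limit or range.

ROBOT

A 7-joint arm with a two-finger parallel gripper is mounted at the origin on a cart in front of the work surface, level with it; the furniture and walls round the work are solid. World frame = base frame: x ahead of the robot, y to its left, z up, the work surface at z = 0. Lengths are in m, angles in rad, forces in N, time in s.
With the tool pointing down it reaches from about 0.35 to 0.9 m from the base axis. Payload 8.1 kg.
Tool frame: the origin (TCP) lies on the front face of the gripper's body, between the roots of the fingers; the fingertips stand 66 mm ahead of it and the grasp point (between the pads) lies 47 mm ahead of it (arm.finger_overhang is the distance from the TCP to the fingertips, in m); z points along the fingers, y is the line along which they close (so a half turn about z gives the same grasp; the last joint's range is limited). The gripper opens to 92 mm and grips with 3 to 60 N. Pads are 19 mm wide; open, the fingers measure 130 mm over their backs; the gripper's body (75 mm by 190 mm) begins 47 mm behind the grasp point.
Start: joints at [-1.329, 0.434, 0.025, 1.573, -0.012, 1.134, -0.075], TCP at [0.211, 0.588, 0.292] pointing down, gripper open.
Joint ranges: [-2.62, 2.62], [-0.44, 2.09], [-1.27, 1.32], [0.08, 2.57], [-1.32, 4.46], [0.12, 2], [-2.74, 2.74]. Speed limits (rad/s): [2.22, 2.22, 3.01, 3.01, 3.14, 3.14, 3.14].

INTERFACE

Orientations are given as a rotation vector (axis times angle).
In Python, from cell import readout, cams, workorder, spotter, arm gives the robot as it stands.
- The arm moves only by the tool creep_tool, called as name([rows], argument=value, ...), one row to a line, values as JSON. Schema: {"type":"object","properties":{"rows":{"type":"array","items":{"type":"array","items":{"type":"number"},"minItems":5,"maxItems":5},"minItems":1,"maxItems":10},"squeeze":{"type":"number"},"only":{"type":"string"},"quiet":{"type":"boolean"},"lines":{"type":"string"}},"required":["rows"],"additionalProperties":false}. rows is a list of rows, 1 to 10 of them, each of 5 numbers: dx, dy, dz in shares of 0.6 m (1.0 is 0.6 m), then a turn about the tool's z in a scale on which 1.0 is 2 rad, then the opening from 0.0 (shut) to 1.0 (fully open); each row shifts and turns the commanded pose from where the row before left it, along the tool's axes as they then stand; what a row does not reach is not made up. A row lasts 1/10 s, in which the tool goes at most 0.05 m and 0.15 rad, less where a joint would pass 70% of its speed; a pose out of reach is approached as far as the arm can. The fingers move at their own pace and stop on an object; squeeze is the grip in N (left out, the last holds). Time passes only in rows, so rows that do not move let the fingers close. The tool returns the time, the measured TCP pose, the force, the opening and the grip force at its end. only (a regular expression) keeps the lines of the reply that match it, lines (a string "A,B") keeps lines A to B, and quiet returns only ok. Input that does not fit is refused with a message, and nothing moves.
- readout.observe(): the state, without advancing time (a new reading comes with each control period).
- cams.get_image(name): name is "scene" or "top" or "wrist"; returns a dict with "image" (384x512x3 uint8, blue, green, red), "fx", "fy", "cx", "cy" (pixels), "cam_to_world" (4x4, takes a point from camera to world coordinates); the wrist camera has in their place "mount" (4x4, takes a point from camera to tool coordinates, whose origin is the TCP and whose axes are the flange's). Camera axes: x right, y down, z forward; pixel columns grow to the right and rows downward; lengths in m; the calibration is good to about 2 mm. A picture is of the moment at which its call begins: read the wrist's pose just before it. There is no depth.
- workorder.sign_off(): hands the job in; it is judged then, once.
Trained networks look in a picture, given as the dict that the camera call returned (one of the last four; its "shot" number tells which), for a name from the list of things; names that differ only in an ending like _2 or _b are one class to them, and where a whole thing is asked for, a point or a joint stands for the part that bears it (a point fixed in the world has none). Each returns a list of dicts, best first, with "score" (0 to 1); they miss things now and then, are a little off and sometimes report something else, mostly with a low value. They report only what shows in the picture. A call takes as long as a camera call.
- spotter.boxes_of(picture, name): "centre" ([x, y, z] in m, in the coordinates of the camera as it stood for that picture, good to about 4 mm: the middle of the surface that is visible of it).
The state is a dict: "clock": time; "joints": joint angles; "dq": joint speeds; "joint_efforts": joint torques, N m; "position": TCP position; "ee_rot": TCP orientation; "force": force on the tool from outside, world axes, zero at the start; "ft_torque": the same for the moment, N m; "width": opening from 0.0 (shut) to 1.0 (fully open); "gripper_force": force on a finger pad.
Only numpy, scipy, OpenCV 4.12 (cv2) and the standard library are available. Lean on these libraries where they do the work, as an engineer would, in place of code of your own. Each camera call takes 0.05 s, during which the arm holds its last target. There are 200 camera calls.

## Working session

There is one attempt and no reset: what is moved stays moved. The work goes in short steps, Python scripts to look and compute and a tool call to move; the robot and the scene stay as the last step left them, time stands still between calls to the robot, and variables do not carry over. Pictures are saved under pics/ and viewed, at most 14 in all, crops included, and the job is handed in when it is done.

```bash
ls; mkdir -p pics; cat > h.py <<'E'
import numpy as np, cv2
from scipy.spatial.transform import Rotation as R
from cell import readout, cams, workorder, spotter, arm
def T():
    s=readout.observe(); M=np.eye(4); M[:3,:3]=R.from_rotvec(s["ee_rot"]).as_matrix(); M[:3,3]=s["position"]; return M
def shot(n,save=None):
    t=T(); p=cams.get_image(n)
    p["M"]=np.array(p["cam_to_world"]) if n!="wrist" else t@np.array(p["mount"])
    if save: cv2.imwrite("pics/"+save+".png",p["image"])
    return p
def find(p,n):
    return [(round(d["score"],2),np.round((p["M"]@np.append(d["centre"],1))[:3],4), np.round(px(p,(p["M"]@np.append(d["centre"],1))[:3]))) for d in spotter.boxes_of(p,n)[:2]]
def px(p,w):
    c=np.linalg.inv(p["M"])@np.append(w,1); return np.array([p["fx"]*c[0]/c[2]+p["cx"],p["fy"]*c[1]/c[2]+p["cy"]])
def ray(p,u,v,z):
    d=p["M"][:3,:3]@np.array([(u-p["cx"])/p["fx"],(v-p["cy"])/p["fy"],1]); o=p["M"][:3,3]; return o+d*(z-o[2])/d[2]
E
python3 - <<'E'
from h import *
s=readout.observe(); print(s, T().round(3))
for n in ("top","scene"):
    p=shot(n,n+"0"); print(n,p["M"].round(3).tolist())
    for k in "case_yellow case_green blue_mount red_mount cradle stage_insert mat tray".split(): print(k,find(p,k))
E
```

```text
pics
{'clock': 0.0, 'joints': array([-1.32859324,  0.43522255,  0.0249435 ,  1.57408077, -0.01162261,
        1.13401961, -0.07509212]), 'dq': array([ 1.11013712e-03,  2.91589885e-05,  8.53133344e-04, -1.14461638e-03,
        4.37226231e-05, -1.35532072e-03,  1.46922699e-04]), 'joint_efforts': array([-3.40100005e-04, -6.67844868e+01,  9.84586626e-01, -3.14472020e+01,
       -6.06531976e-02,  4.27856587e-02,  1.66607160e-04]), 'position': array([0.21114242, 0.58781949, 0.29145114]), 'ee_rot': array([-5.38977445e-01, -3.09484786e+00,  2.47723084e-03]), 'force': array([-0.10887338,  0.75721788, -0.2792436 ]), 'ft_torque': array([ 0.02173072, -0.00420525, -0.02794199]), 'gripper_force': 0.0, 'width': 0.9996868233426336} [[-0.941  0.338 -0.     0.211]
 [ 0.338  0.941 -0.002  0.588]
 [-0.    -0.002 -1.     0.291]
 [ 0.     0.     0.     1.   ]]
top [[0.028, -0.984, 0.177, 0.354], [-1.0, -0.028, 0.002, -0.219], [0.003, -0.177, -0.984, 0.892], [0.0, 0.0, 0.0, 1.0]]
case_yellow [(0.91, array([ 0.5535, -0.0603,  0.0663]), array([161., 161.]))]
case_green [(0.93, array([ 0.5584, -0.1075,  0.052
[... 562 characters left out ...]
86, 0.186], [-0.543, -0.615, 0.572, -0.695], [0.019, -0.689, -0.724, 0.664], [0.0, 0.0, 0.0, 1.0]]
case_yellow [(0.57, array([ 0.5526, -0.0724,  0.0496]), array([242., 153.]))]
case_green [(0.66, array([ 0.5606, -0.1171,  0.0445]), array([255., 164.]))]
blue_mount []
red_mount [(0.7, array([ 0.4392, -0.3857,  0.0269]), array([276., 272.]))]
cradle [(0.82, array([ 0.5873, -0.0909,  0.011 ]), array([258., 164.]))]
stage_insert [(0.57, array([ 0.4432, -0.3882,  0.0122]), array([278., 276.])), (0.36, array([ 0.5611, -0.1183,  0.0432]), array([255., 165.]))]
mat [(0.64, array([ 0.429 , -0.0746,  0.0075]), array([199., 184.]))]
tray [(0.73, array([ 0.4494, -0.2106,  0.001 ]), array([235., 219.]))]
```

```bash
python3 - <<'E'
import cv2
a=cv2.imread("pics/top0.png"); c=a[90:290,90:400]; cv2.imwrite("pics/top0c.png",cv2.resize(c,None,fx=2.5,fy=2.5,interpolation=cv2.INTER_CUBIC))
E
```

```text
(no output)
```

View pics/top0c.png

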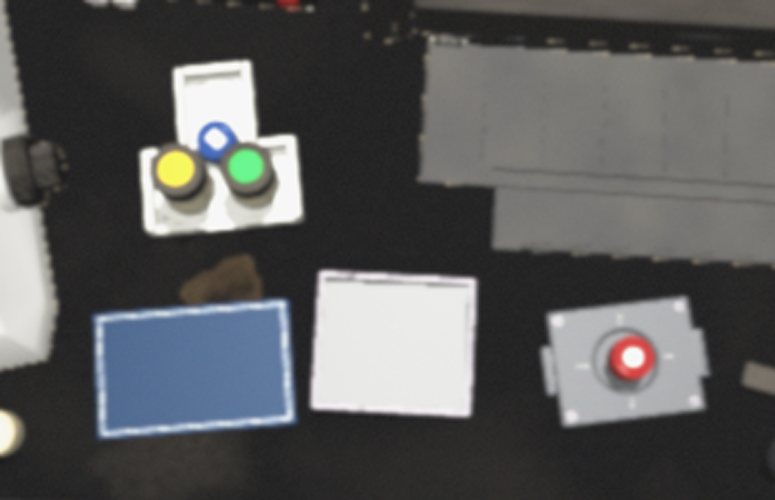

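View pics/scene0.png

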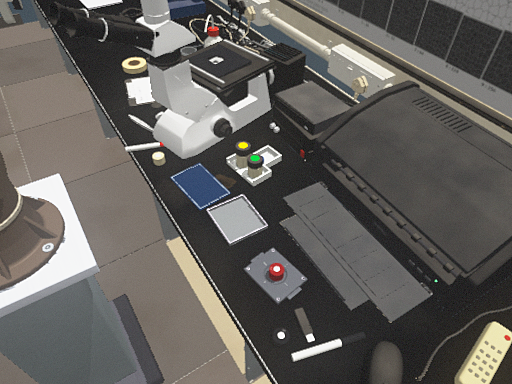

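The top view shows the cradle (yellow case at full-image pixel ~(160,157), green at ~(188,157)), with the blue mount behind them at (176,146). The mat is at (167,237), the tray at (248,227), and the insert with the red mount at (343,234). The microscope stands to the left of the cradle, on the arm's side.

```bash
python3 - <<'E'
from h import *
p=shot("top"); print(p["fx"],p["cx"],p["cy"])
f=lambda x,y,z:ray(p,90+x/2.5,90+y/2.5,z)[:2].round(4)
print("yel",f(175,169,.06),"gr",f(247,168,.05),"blue",f(216,138,.02),"red",f(633,357,.026))
print("cradle lip",f(150,235,.011),f(302,220,.011),"back",f(175,68,.02),f(250,62,.02))
print("mat",[f(*q,.003) for q in((95,315),(287,301),(294,421),(100,436))])
print("tray",[f(*q,.01) for q in((320,271),(476,279),(470,415),(312,408))])
print("ins",[f(*q,.007) for q in((548,314),(687,298),(705,408),(563,426))], "rec",f(626,360,.007))
s=shot("scene"); g=lambda u,v,z:ray(s,u,v,z)[:2].round(3)
print("scope base",g(160,145,0),g(195,152,0), "eyep z.3,.4", g(60,15,.3),g(60,15,.4),"col",g(155,20,.3))
shot("wrist","w0")
E
```

```text
498.0364672829856 251.9063049635489 192.48959166039808
yel [ 0.5605 -0.0579] gr [ 0.5651 -0.106 ] blue [ 0.5943 -0.0784] red [ 0.4432 -0.3784]
cradle lip [ 0.5232 -0.0333] [ 0.5373 -0.1424] back [ 0.6463 -0.0455] [ 0.6524 -0.1001]
mat [array([0.4651, 0.0041]), array([ 0.4791, -0.1334]), array([ 0.3934, -0.1422]), array([ 0.3791, -0.0056])]
tray [array([ 0.5005, -0.1568]), array([ 0.4978, -0.2689]), array([ 0.4008, -0.2664]), array([ 0.4026, -0.155 ])]
ins [array([ 0.4744, -0.3211]), array([ 0.4887, -0.4209]), array([ 0.4105, -0.4327]), array([ 0.395 , -0.3323])] rec [ 0.4429 -0.3769]
scope base [0.409 0.125] [0.477 0.049] eyep z.3,.4 [0.297 0.323] [0.267 0.043] col [0.476 0.185]
```

View pics/w0.png

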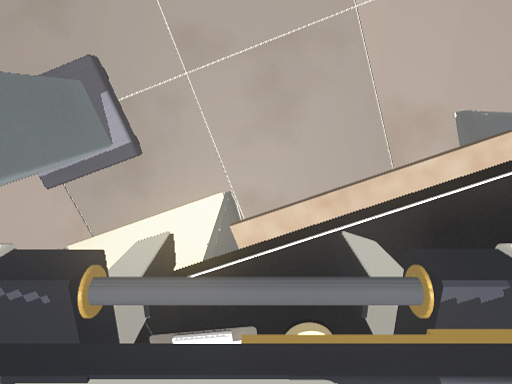

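The wrist view shows only the floor and cart side. The microscope eyepieces overhang near x≈0.28, z≈0.35, so I'll go up first and pass above them.

The rows are not in the units I measure in: shifts go in shares of 0.6 m and turns go in shares of 2 rad. I convert before sending: -0.05 m / 0.6 = -0.0833.

creep_tool([
  [0, 0, -0.0833, 0, 1],
  [0, 0, -0.0833, 0, 1],
  [0, 0, -0.0833, 0, 1],
  [0, 0, -0.0833, 0, 1],
  [0, 0, -0.0833, 0, 1],
  [0, 0, -0.0833, 0, 1],
  [0, 0, 0, 0, 1],
  [0, 0, 0, 0, 1],
])

```text
clock: 1.85
position: [0.2114, 0.5885, 0.5934]
ee_rot: [0.539, 3.095, 0.004]
force: [0.4, 0.2, -0.8]
width: 1.003
gripper_force: 0.0
```

```bash
python3 - <<'E'
from h import *
print(readout.observe()["joints"].round(3)); 
a=shot("scene")["image"]; b=shot("wrist")["image"]; cv2.imwrite("pics/sw1.png",np.hstack([a[:250,:300],b[:250]])[:, :800])
E
```

```text
[-1.347  0.382  0.064  0.934 -0.025  1.824 -0.068]
```

View pics/sw1.png

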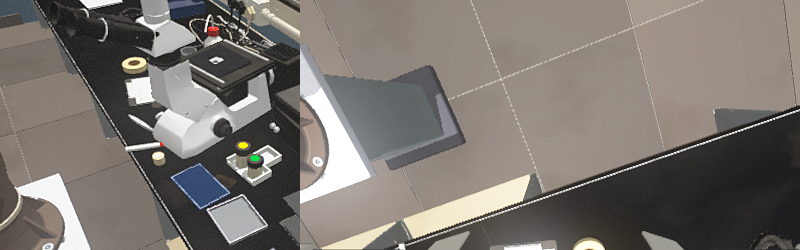

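Converted, -0.039 m / 0.6 = -0.065, -0.014 m / 0.6 = -0.0233.

creep_tool([
  [-0.0233, -0.065, 0, 0, 1],
  [-0.0233, -0.065, 0, 0, 1],
  [-0.0233, -0.065, 0, 0, 1],
  [-0.0233, -0.065, 0, 0, 1],
  [-0.0233, -0.065, 0, 0, 1],
  [0, 0, 0, 0, 1],
])

```text
clock: 2.55
position: [0.2119, 0.376, 0.5927]
ee_rot: [0.545, 3.093, 0.0]
force: [0.9, 0.0, 0.2]
width: 1.001
gripper_force: 0.0
```

```bash
python3 - <<'E'
from h import *
print(readout.observe()["joints"].round(3))
E
```

```text
[-1.255  0.006  0.074  1.405 -0.     1.73   0.041]
```

Converted, 0.14 rad / 2 = 0.07.

creep_tool([
  [0, 0, 0, 0.07, 1],
  [0, 0, 0, 0.07, 1],
  [0, 0, 0, 0.07, 1],
  [0, 0, 0, 0.07, 1],
  [0, 0, 0, 0.07, 1],
  [0, 0, 0, 0.07, 1],
  [0, 0, 0, 0.07, 1],
  [0, 0, 0, 0.065, 1],
  [0, 0, 0, 0, 1],
])

```text
clock: 3.45
position: [0.211, 0.3811, 0.5909]
ee_rot: [2.091, 2.344, -0.004]
force: [-0.9, -0.2, -0.1]
width: 1.001
gripper_force: 0.0
```

```bash
python3 - <<'E'
from h import *
print(readout.observe()["joints"].round(3),T().round(3))
E
```

```text
[-1.267e+00  1.400e-02  8.100e-02  1.402e+00 -1.000e-03  1.729e+00
 -1.072e+00] [[-0.114  0.993 -0.001  0.211]
 [ 0.993  0.114 -0.002  0.381]
 [-0.002 -0.001 -1.     0.591]
 [ 0.     0.     0.     1.   ]]
```

Converted, -0.042 m / 0.6 = -0.07, 0.012 m / 0.6 = 0.02.

creep_tool([
  [-0.07, 0.02, 0, 0, 1],
  [-0.07, 0.02, 0, 0, 1],
  [-0.07, 0.02, 0, 0, 1],
  [-0.07, 0.02, 0, 0, 1],
  [-0.07, 0.02, 0, 0, 1],
  [-0.07, 0.02, 0, 0, 1],
  [-0.07, 0.02, 0, 0, 1],
  [0, 0, 0, 0, 1],
])

```text
clock: 4.25
position: [0.3301, 0.0934, 0.5922]
ee_rot: [-2.094, -2.342, -0.001]
force: [0.3, 0.5, -0.2]
width: 0.998
gripper_force: 0.0
```

creep_tool([
  [-0.075, 0.0083, 0, 0, 1],
  [-0.075, 0.0083, 0, 0, 1],
  [-0.075, 0.0083, 0, 0, 1],
  [-0.075, 0.0083, 0, 0, 1],
  [-0.075, 0.0083, 0, 0, 1],
  [-0.075, 0.0083, 0, 0, 1],
  [-0.075, 0.0083, 0, 0, 1],
  [-0.075, 0.0083, 0, 0, 1],
  [-0.075, 0.0083, 0, 0, 1],
  [0, 0, 0, 0, 1],
])

```text
clock: 5.25
position: [0.4049, -0.2434, 0.5956]
ee_rot: [-2.095, -2.335, 0.007]
force: [0.3, -0.3, -0.2]
width: 1.0
gripper_force: 0.0
```

Converted, 0.05 m / 0.6 = 0.0833, -0.02 m / 0.6 = -0.0333.

creep_tool([
  [-0.0333, 0.0133, 0.0833, 0, 1],
  [-0.0333, 0.0133, 0.0833, 0, 1],
  [-0.0333, 0.0133, 0.0833, 0, 1],
  [-0.0333, 0.0133, 0.0833, 0, 1],
  [0, 0, 0, 0, 1],
  [0, 0, 0, 0, 1],
])

```text
clock: 5.85
position: [0.4423, -0.3084, 0.4124]
ee_rot: [-2.086, -2.34, 0.0]
force: [0.4, -0.0, 0.6]
width: 0.999
gripper_force: 0.0
```

```bash
python3 - <<'E'
from h import *
p=shot("wrist","w2"); print(p["fx"],np.array(p["mount"]).round(3).tolist())
for k in "red_mount stage_insert tray mat".split(): print(k,find(p,k))
E
```

```text
307.4719400234632 [[-0.0, -0.955, -0.298, 0.081], [1.0, -0.0, -0.001, 0.001], [0.001, -0.298, 0.955, -0.092], [0.0, 0.0, 0.0, 1.0]]
red_mount [(0.81, array([ 0.442 , -0.3714,  0.0302]), array([251., 194.])), (0.75, array([ 0.56  , -0.1036,  0.0534]), array([364.,  13.]))]
stage_insert [(0.72, array([ 0.4452, -0.3665,  0.0048]), array([254., 188.]))]
tray [(0.64, array([ 0.4532, -0.208 ,  0.004 ]), array([270.,  89.]))]
mat [(0.74, array([ 0.5607, -0.1061,  0.0533]), array([364.,  16.])), (0.7, array([ 0.4396, -0.1157,  0.0043]), array([269.,  21.]))]
```

View pics/w2.png

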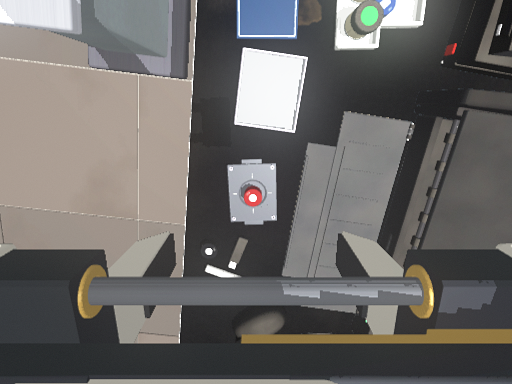

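The wrist view shows the red mount at ~(253,196) in the insert (corners ~(228,165) to (278,222)) and the tray at (270,90).

```bash
cat >> h.py <<'E'
def blob(p,lo,hi,near,rad=60,mn=15):
    m=cv2.inRange(cv2.cvtColor(p["image"],cv2.COLOR_BGR2HSV),np.array(lo),np.array(hi))
    n,l,st,c=cv2.connectedComponentsWithStats(m)
    o=[(np.hypot(*(c[i]-near)),tuple(c[i].round(1)),int(st[i,4]),st[i,:4].tolist()) for i in range(1,n) if st[i,4]>=mn]
    return sorted(o)[:2]
def tool(d,M=None):
    M=T() if M is None else M; return (M[:3,:3].T@np.array(d)).round(4)
E
python3 - <<'E'
from h import *
p=shot("wrist")
i=p["image"][150:240,215:295]; cv2.imwrite("pics/w2c.png",cv2.resize(i,None,fx=6,fy=6,interpolation=cv2.INTER_CUBIC))
print(blob(p,(0,0,225),(180,60,255),(253,197)))
for hs in ((0,130,60),(170,130,60)): print(blob(p,hs,(hs[0]+10,255,255),(253,197)))
print(blob(p,(45,120,80),(75,255,255),(368,15)))
E
```

```text
[(np.float64(2.214356248288819), (np.float64(250.9), np.float64(196.2)), 49, [247, 193, 8, 8]), (np.float64(35.9320648063815), (np.float64(270.6), np.float64(165.7)), 16, [269, 164, 4, 5])]
[(np.float64(2.2601253453133743), (np.float64(251.3), np.float64(195.5)), 172, [243, 187, 17, 18]), (np.float64(244.9466164248022), (np.float64(447.7), np.float64(48.3)), 105, [442, 42, 12, 13])]
[]
[]
```

View pics/w2c.png

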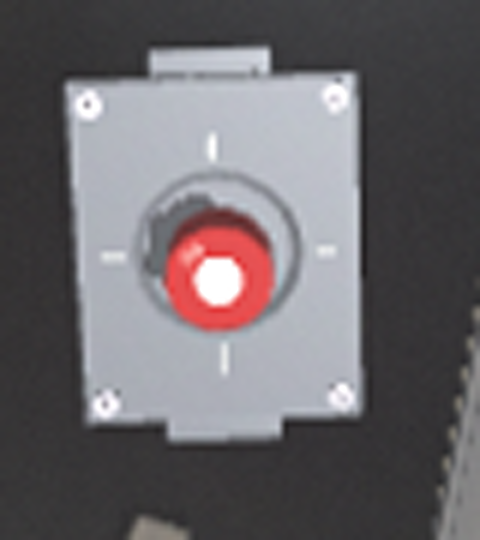

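```bash
python3 - <<'E'
from h import *
p=shot("wrist"); g=lambda x,y,z:ray(p,215+x/6-.4,150+y/6-.4,z).round(4)
r=g(218,280,.026); print("red",r,"rec",g(219.5,253,.007), "tray", [ray(p,u,v,.01).round(4)[:2] for u,v in((244,49),(308,56),(296,132),(234,125))])
print("screws",[g(*q,.007)[:2] for q in((88,104),(335,97),(343,397),(105,404))])
M=T(); print(tool(r-M[:3,3],M),M[:3,:3].round(3))
E
```

```text
red [ 0.4444 -0.3776  0.026 ] rec [ 0.4443 -0.3755  0.007 ] tray [array([ 0.4096, -0.158 ]), array([ 0.5048, -0.1566]), array([ 0.5041, -0.2682]), array([ 0.4052, -0.2686])]
screws [array([ 0.4036, -0.3371]), array([ 0.4709, -0.3274]), array([ 0.4845, -0.4145]), array([ 0.4164, -0.4245])]
[-0.0693 -0.006   0.3876] [[-0.114  0.993 -0.001]
 [ 0.993  0.114  0.003]
 [ 0.003 -0.    -1.   ]]
```

Converted, 0.05 m / 0.6 = 0.0833, 0.04 m / 0.6 = 0.0667.

creep_tool([
  [-0.0583, -0.005, 0.05, 0, 1],
  [-0.0567, -0.005, 0.0833, 0, 1],
  [0, 0, 0.0833, 0, 1],
  [0, 0, 0.0833, 0, 1],
  [0, 0, 0.0833, 0, 1],
  [0, 0, 0.0667, 0, 1],
  [0, 0, 0.05, 0, 1],
  [0, 0, 0.0333, 0, 1],
  [0, 0, 0, 0, 1],
])

```text
clock: 7.1
position: [0.4426, -0.3707, 0.0993]
ee_rot: [-2.087, -2.338, -0.001]
force: [-0.5, -0.2, 1.1]
width: 0.995
gripper_force: 0.0
```

Converted, 0.012 m / 0.6 = 0.02, -0.007 m / 0.6 = -0.0117.

creep_tool([
  [-0.0117, 0.0017, 0.02, 0, 1],
  [0, 0, 0.0183, 0, 1],
  [0, 0, 0, 0, 1],
  [0, 0, 0, 0, 0.2],
  [0, 0, 0, 0, 0.2],
  [0, 0, 0, 0, 0.2],
  [0, 0, 0, 0, 0.2],
  [0, 0, 0, 0, 0.2],
  [0, 0, 0, 0, 0.2],
], squeeze=15)

```text
clock: 8.0
position: [0.4449, -0.3787, 0.0783]
ee_rot: [-2.09, -2.34, -0.001]
force: [-0.5, -0.3, 0.3]
width: 0.523
gripper_force: 0.0
```

creep_tool([
  [0, 0, 0, 0, 0.2],
  [0, 0, 0, 0, 0.2],
  [0, 0, 0, 0, 0.2],
  [0, 0, 0, 0, 0.2],
  [0, 0, 0, 0, 0.2],
], squeeze=15)

```text
clock: 8.5
position: [0.4448, -0.3787, 0.0782]
ee_rot: [-2.09, -2.34, -0.001]
force: [0.7, 0.3, 0.5]
width: 0.317
gripper_force: 15.0
```

creep_tool([
  [0, 0, -0.05, 0, 0.2],
  [0, 0, -0.05, 0, 0.2],
  [0.055, 0.0083, 0, 0, 0.2],
  [0.055, 0.0083, 0, 0, 0.2],
  [0.055, 0.0083, 0, 0, 0.2],
  [0.055, 0.01, 0, 0, 0.2],
  [0.055, 0.01, 0, 0, 0.2],
  [0, 0, 0.0333, 0, 0.2],
  [0, 0, 0.0333, 0, 0.2],
  [0, 0, 0, 0, 0.2],
])

```text
clock: 9.5
position: [0.4523, -0.2107, 0.0972]
ee_rot: [-2.087, -2.339, 0.001]
force: [0.0, -0.2, -0.6]
width: 0.318
gripper_force: 15.0
```

Converted, 0.01 m / 0.6 = 0.0167, 0.007 m / 0.6 = 0.0117.

creep_tool([
  [0, 0, 0.0167, 0, 0.2],
  [0, 0, 0.0117, 0, 0.2],
  [0, 0, 0.005, 0, 0.2],
  [0, 0, 0, 0, 0.2],
  [0, 0, 0, 0, 0.2],
])

```text
clock: 10.0
position: [0.4532, -0.2119, 0.079]
ee_rot: [-2.091, -2.34, -0.001]
force: [-1.3, 0.3, -0.5]
width: 0.321
gripper_force: 15.0
```

Converted, -0.05 m / 0.6 = -0.0833, -0.04 m / 0.6 = -0.0667.

creep_tool([
  [0, 0, 0.005, 0, 0.2],
  [0, 0, 0, 0, 0.2],
  [0, 0, 0, 0, 0.8],
  [0, 0, 0, 0, 0.8],
  [0, 0, 0, 0, 0.8],
  [0, 0, 0, 0, 0.8],
  [0, 0, 0, 0, 0.8],
  [0, 0, -0.0333, 0, 0.9],
  [0, 0, -0.0667, 0, 0.9],
  [0, 0, -0.0833, 0, 0.9],
])

```text
clock: 11.0
position: [0.4524, -0.2116, 0.1859]
ee_rot: [-2.089, -2.337, 0.002]
force: [1.6, 0.1, 0.4]
width: 0.895
gripper_force: 0.0
```

creep_tool([
  [0, 0, -0.0833, 0, 0.9],
  [0, 0, -0.0833, 0, 0.9],
  [0, 0, -0.0833, 0, 1],
  [0.045, 0.05, 0, 0, 1],
  [0.045, 0.05, 0, 0, 1],
  [0.045, 0.05, 0, 0, 1],
  [0.045, 0.05, 0, 0, 1],
  [0, 0, 0, 0, 1],
  [0, 0, 0, 0, 1],
])

```text
clock: 11.9
position: [0.561, -0.091, 0.3354]
ee_rot: [-2.088, -2.342, 0.001]
force: [-0.1, -1.3, 0.1]
width: 0.999
gripper_force: 0.0
```

```bash
python3 - <<'E'
from h import *
p=shot("wrist","w3")
for k in "case_yellow case_green blue_mount cradle red_mount tray mat".split(): print(k,find(p,k))
print(blob(p,(45,120,80),(80,255,255),(256,190)),blob(p,(22,120,120),(35,255,255),(256,190)))
E
```

```text
case_yellow [(0.92, array([ 0.5605, -0.0545,  0.0642]), array([258., 141.])), (0.26, array([ 0.4604, -0.1979,  0.0278]), array([176., 231.]))]
case_green [(0.62, array([ 0.5653, -0.0981,  0.0523]), array([258., 175.]))]
blue_mount [(0.75, array([ 0.591 , -0.073 ,  0.0189]), array([279., 153.])), (0.45, array([ 0.4347, -0.0665,  0.0055]), array([165., 133.]))]
cradle [(0.79, array([ 0.5883, -0.0749,  0.0056]), array([276., 153.]))]
red_mount [(0.77, array([ 0.4593, -0.2002,  0.0266]), array([175., 232.]))]
tray [(0.81, array([ 0.4646, -0.1932,  0.002 ]), array([183., 221.]))]
mat [(0.94, array([ 0.4349, -0.0689,  0.0035]), array([165., 135.]))]
[(np.float64(9.620776016223267), (np.float64(258.7), np.float64(180.8)), 224, [251, 173, 17, 17])] [(np.float64(46.084095892345275), (np.float64(258.5), np.float64(144.0)), 275, [250, 135, 18, 19])]
```

View pics/w3.png

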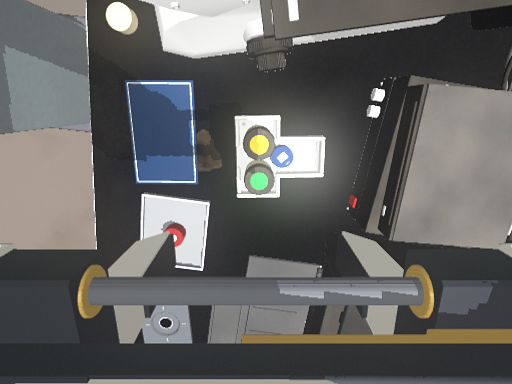

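The wrist view shows the yellow dot at (258,144), the green at (259,181), the blue mount at (283,156), and the mat at about (162,132). The red mount stands in the tray at (174,234).

```bash
python3 - <<'E'
from h import *
p=shot("wrist"); r=lambda u,v,z:ray(p,u,v,z)[:2].round(4)
print("yel",r(258.5,144,.06),"green",r(258.7,180.8,.05),"blue",r(282.5,156.5,.02),"red",r(174.5,232,.024))
print("cradle back",r(325,136,.02),r(325,177,.02),"front",r(236,115,.011),r(236,197,.011))
print("mat",[r(*q,.003) for q in((126,81),(191,80),(197,183),(136,184))])
print("tray",[r(*q,.01) for q in((144,194),(209,201))])
E
```

```text
yel [ 0.5613 -0.0599] green [ 0.5671 -0.1073] blue [ 0.596 -0.078] red [ 0.4571 -0.2022]
cradle back [ 0.6476 -0.045 ] [ 0.6574 -0.0994] front [ 0.5287 -0.0319] [ 0.5392 -0.1443]
mat [array([ 0.3821, -0.0056]), array([0.4661, 0.005 ]), array([ 0.4815, -0.1322]), array([ 0.3947, -0.1435])]
tray [array([ 0.4086, -0.1548]), array([ 0.5012, -0.1549])]
```

```bash
python3 - <<'E'
from h import *
p=shot("wrist"); s=shot("scene")
for z in (.05,.1,.15,.2,.25): print(z,"wrist",ray(p,275,38,z)[:2].round(3),ray(p,445,17,z)[:2].round(3),"scene",ray(s,240,97,z)[:2].round(3),ray(s,272,68,z)[:2].round(3),"knob w",ray(p,268,70,z)[:2].round(3),"s",ray(s,228,128,z)[:2].round(3))
print(readout.observe()["joints"].round(2))
E
```

```text
0.05 wrist [0.566 0.057] [0.748 0.099] scene [0.678 0.148] [0.856 0.242] knob w [0.563 0.024] s [0.574 0.036]
0.1 wrist [0.565 0.048] [0.722 0.084] scene [0.638 0.08 ] [0.801 0.166] knob w [0.562 0.019] s [ 0.542 -0.024]
0.15 wrist [0.563 0.039] [0.697 0.069] scene [0.598 0.011] [0.747 0.089] knob w [0.56  0.014] s [ 0.51  -0.083]
0.2 wrist [0.561 0.03 ] [0.671 0.055] scene [ 0.558 -0.058] [0.692 0.013] knob w [0.559 0.01 ] s [ 0.479 -0.143]
0.25 wrist [0.559 0.021] [0.645 0.04 ] scene [ 0.518 -0.126] [ 0.638 -0.063] knob w [0.558 0.005] s [ 0.447 -0.202]
[-0.7   0.5   1.17  1.71 -0.48  1.27  0.69]
```

Converted, 0.04 m / 0.6 = 0.0667, 0.03 m / 0.6 = 0.05.

creep_tool([
  [0.0267, 0.0033, 0.05, 0, 1],
  [0.025, 0.0033, 0.0667, 0, 1],
  [0, 0, 0.0667, 0, 1],
  [0, 0, 0.0667, 0, 1],
  [0, 0, 0.05, 0, 1],
  [0, 0, 0.0333, 0, 1],
  [0, 0, 0, 0, 1],
  [0, 0, 0, 0, 1],
])

```text
clock: 13.25
position: [0.561, -0.0601, 0.1364]
ee_rot: [-2.09, -2.34, -0.001]
force: [0.2, -0.0, -0.6]
width: 0.997
gripper_force: 0.0
```

```bash
python3 - <<'E'
from h import *
p=shot("wrist"); s=readout.observe(); print(s["joints"].round(2),s["position"].round(4))
m=blob(p,(22,120,120),(35,255,255),(256,250)); print(m); y=ray(p,*m[0][1],.06); print(y.round(4),tool(y-s["position"]))
m=blob(p,(45,120,80),(80,255,255),(256,290),mn=8); print(m, ray(p,*m[0][1],.05).round(4) if m else "")
E
```

```text
[-0.61  0.7   0.95  1.94 -0.73  0.9   0.84] [ 0.5614 -0.0602  0.137 ]
[(np.float64(8.16666422323994), (np.float64(254.6), np.float64(242.0)), 1050, [236, 225, 38, 35])]
[ 0.5617 -0.0603  0.06  ] [-0.0004  0.0003  0.077 ]
[(np.float64(18.560712267035843), (np.float64(255.3), np.float64(308.5)), 224, [240, 305, 31, 10])] [ 0.5682 -0.1148  0.05  ]
```

Converted, 0.02 m / 0.6 = 0.0333, 0.018 m / 0.6 = 0.03.

creep_tool([
  [0, 0, 0.0333, 0, 1],
  [0, 0, 0.03, 0, 1],
  [0, 0, 0, 0, 0.7],
  [0, 0, 0, 0, 0.7],
  [0, 0, 0, 0, 0.3],
  [0, 0, 0, 0, 0.3],
  [0, 0, 0, 0, 0.3],
  [0, 0, 0, 0, 0.3],
  [0, 0, 0, 0, 0.3],
  [0, 0, 0, 0, 0.3],
], squeeze=15)

```text
clock: 14.3
position: [0.5608, -0.0597, 0.0981]
ee_rot: [-2.09, -2.34, -0.001]
force: [-1.0, 0.3, 0.9]
width: 0.421
gripper_force: 15.0
```

creep_tool([
  [0, 0, 0, 0, 0.3],
  [0, 0, 0, 0, 0.3],
  [0, 0, 0, 0, 0.3],
])

```text
clock: 14.6
position: [0.5608, -0.0597, 0.098]
ee_rot: [-2.09, -2.34, -0.001]
force: [0.0, 0.9, 2.8]
width: 0.42
gripper_force: 15.0
```

Converted, -0.03 m / 0.6 = -0.05, -0.026 m / 0.6 = -0.0433.

creep_tool([
  [0, 0, -0.0333, 0, 0.3],
  [0, 0, -0.05, 0, 0.3],
  [0.0092, -0.0433, 0, 0, 0.3],
  [0.0092, -0.0433, 0, 0, 0.3],
  [0.0092, -0.0433, 0, 0, 0.3],
  [0.0092, -0.0433, 0, 0, 0.3],
  [0.0092, -0.0433, 0, 0, 0.3],
  [0, 0, 0.0417, 0, 0.3],
  [0, 0, 0.025, 0, 0.3],
  [0, 0, 0, 0, 0.3],
])

```text
clock: 15.6
position: [0.4275, -0.0468, 0.1073]
ee_rot: [-2.089, -2.338, 0.001]
force: [-0.5, -0.7, -1.0]
width: 0.418
gripper_force: 15.0
```

creep_tool([
  [0, 0, 0.0117, 0, 0.3],
  [0, 0, 0.005, 0, 0.3],
  [0, 0, 0, 0, 0.3],
  [0, 0, 0, 0, 0.3],
])

```text
clock: 16.0
position: [0.4287, -0.0471, 0.0986]
ee_rot: [-2.09, -2.34, -0.001]
force: [0.0, -0.5, 0.0]
width: 0.42
gripper_force: 15.0
```

Converted, -0.04 m / 0.6 = -0.0667, -0.03 m / 0.6 = -0.05.

creep_tool([
  [0, 0, 0.0033, 0, 0.3],
  [0, 0, 0, 0, 0.3],
  [0, 0, 0, 0, 1],
  [0, 0, 0, 0, 1],
  [0, 0, 0, 0, 1],
  [0, 0, 0, 0, 1],
  [0, 0, 0, 0, 1],
  [0, 0, -0.0333, 0, 1],
  [0, 0, -0.05, 0, 1],
  [0, 0, -0.0667, 0, 1],
])

```text
clock: 17.0
position: [0.4278, -0.0474, 0.1866]
ee_rot: [-2.09, -2.338, 0.003]
force: [1.7, 0.2, 0.8]
width: 0.993
gripper_force: 0.0
```

creep_tool([
  [-0.0317, 0.0542, 0, 0, 1],
  [-0.0317, 0.0542, 0, 0, 1],
  [-0.0317, 0.0542, 0, 0, 1],
  [-0.03, 0.0542, 0, 0, 1],
  [0, 0, 0.05, 0, 1],
  [0, 0, 0.0333, 0, 1],
  [0, 0, 0, 0, 1],
  [0, 0, 0, 0, 1],
])

```text
clock: 17.8
position: [0.566, -0.1072, 0.136]
ee_rot: [-2.09, -2.339, -0.0]
force: [0.2, 0.7, 0.0]
width: 0.997
gripper_force: 0.0
```

```bash
python3 - <<'E'
from h import *
p=shot("wrist","w4"); s=readout.observe(); print(s["joints"].round(2),s["position"].round(4))
m=blob(p,(45,120,80),(80,255,255),(256,250)); print(m); y=ray(p,*m[0][1],.05); print(y.round(4),tool(y-s["position"]))
m=blob(p,(22,120,120),(35,255,255),(100,200),mn=8); print(m, ray(p,*m[0][1],.063).round(4) if m else "")
E
```

```text
[-0.51  0.71  0.94  1.91 -0.73  0.91  0.91] [ 0.5664 -0.1073  0.1366]
[(np.float64(15.387826474623564), (np.float64(256.1), np.float64(234.6)), 924, [239, 219, 36, 33])]
[ 0.5674 -0.1068  0.05  ] [0.0001 0.0012 0.0866]
[(np.float64(125.01069030823051), (np.float64(11.7), np.float64(111.5)), 1013, [0, 88, 28, 45]), (np.float64(343.45580592705085), (np.float64(430.6), np.float64(293.0)), 8, [430, 291, 3, 5])] [ 0.4325 -0.046   0.063 ]
```

Converted, 0.024 m / 0.6 = 0.04, 0.001 m / 0.6 = 0.0017.

creep_tool([
  [0, 0.0017, 0.04, 0, 1],
  [0, 0, 0.0333, 0, 1],
  [0, 0, 0, 0, 0.7],
  [0, 0, 0, 0, 0.7],
  [0, 0, 0, 0, 0.3],
  [0, 0, 0, 0, 0.3],
  [0, 0, 0, 0, 0.3],
  [0, 0, 0, 0, 0.3],
  [0, 0, 0, 0, 0.3],
  [0, 0, 0, 0, 0.3],
], squeeze=15)

```text
clock: 18.85
position: [0.5671, -0.1068, 0.0919]
ee_rot: [-2.09, -2.34, -0.001]
force: [-0.8, 0.7, 2.1]
width: 0.42
gripper_force: 15.0
```

creep_tool([
  [0, 0, 0, 0, 0.3],
  [0, 0, 0, 0, 0.3],
  [0, 0, 0, 0, 0.3],
])

```text
clock: 19.15
position: [0.5671, -0.1068, 0.0919]
ee_rot: [-2.09, -2.34, -0.001]
force: [-0.9, 0.7, 3.1]
width: 0.423
gripper_force: 15.0
```

Converted, -0.03 m / 0.6 = -0.05, -0.026 m / 0.6 = -0.0433.

creep_tool([
  [0, 0, -0.0333, 0, 0.3],
  [0, 0, -0.05, 0, 0.3],
  [0.006, -0.0433, 0, 0, 0.3],
  [0.006, -0.0433, 0, 0, 0.3],
  [0.006, -0.0433, 0, 0, 0.3],
  [0.006, -0.0433, 0, 0, 0.3],
  [0.006, -0.0433, 0, 0, 0.3],
  [0, 0, 0.0417, 0, 0.3],
  [0, 0, 0.025, 0, 0.3],
  [0, 0, 0, 0, 0.3],
])

```text
clock: 20.15
position: [0.4349, -0.1033, 0.101]
ee_rot: [-2.089, -2.338, 0.001]
force: [0.1, -0.5, -0.0]
width: 0.42
gripper_force: 15.0
```

creep_tool([
  [0, 0, 0.0117, 0, 0.3],
  [0, 0, 0.005, 0, 0.3],
  [0, 0, 0, 0, 0.3],
  [0, 0, 0, 0, 0.3],
])

```text
clock: 20.55
position: [0.4361, -0.1036, 0.0924]
ee_rot: [-2.09, -2.34, -0.001]
force: [0.2, 1.2, -0.9]
width: 0.418
gripper_force: 15.0
```

Converted, -0.04 m / 0.6 = -0.0667, -0.02 m / 0.6 = -0.0333.

creep_tool([
  [0, 0, 0.0033, 0, 0.3],
  [0, 0, 0, 0, 0.3],
  [0, 0, 0, 0, 1],
  [0, 0, 0, 0, 1],
  [0, 0, 0, 0, 1],
  [0, 0, 0, 0, 1],
  [0, 0, 0, 0, 1],
  [0, 0, -0.0333, 0, 1],
  [0, 0, -0.0667, 0, 1],
  [0, 0, -0.0667, 0, 1],
])

```text
clock: 21.55
position: [0.4354, -0.1041, 0.191]
ee_rot: [-2.09, -2.338, 0.002]
force: [0.7, -0.4, 0.8]
width: 0.996
gripper_force: 0.0
```

creep_tool([
  [0.0028, 0.0667, 0, 0, 0.6],
  [0.0028, 0.0667, 0, 0, 0.6],
  [0.0028, 0.0667, 0, 0, 0.6],
  [0.0028, 0.0667, 0, 0, 0.6],
  [0, 0, 0, 0, 0.6],
  [0, 0, 0, 0, 0.6],
])

```text
clock: 22.15
position: [0.5945, -0.0792, 0.1892]
ee_rot: [-2.089, -2.34, 0.001]
force: [-1.5, -0.2, 0.7]
width: 0.606
gripper_force: 0.0
```

```bash
python3 - <<'E'
from h import *
p=shot("wrist","w5"); s=readout.observe(); print(s["joints"].round(2),s["position"].round(4))
m=blob(p,(105,140,60),(130,255,255),(256,210)); print(m); print(find(p,"blue_mount"))
t=shot("top","t5")
for k in "case_yellow case_green blue_mount".split(): print(k,find(t,k))
E
```

```text
[-0.59  0.68  1.    1.81 -0.67  1.04  0.79] [ 0.5936 -0.0795  0.1894]
[(np.float64(140.78810907667136), (np.float64(115.9), np.float64(224.0)), 134, [79, 204, 57, 27]), (np.float64(144.19169395561005), (np.float64(111.9), np.float64(214.9)), 713, [84, 198, 46, 28])]
[(0.88, array([ 0.5917, -0.0766,  0.0148]), array([252., 191.]))]
case_yellow []
case_green [(0.84, array([ 0.4331, -0.1047,  0.0524]), array([184., 233.]))]
blue_mount []
```

View pics/w5.png

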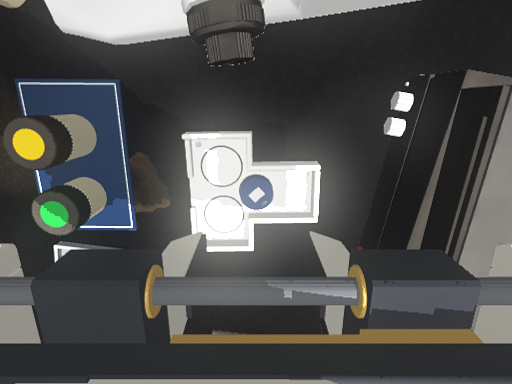

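Both cases stand upright on the mat (dots at (29,144) and (54,214)). The blue mount is at (257,193), and the empty ring seats are at (222,166) and (224,214).

```bash
python3 - <<'E'
from h import *
p=shot("wrist"); s=readout.observe()
b=ray(p,257,194,.02); print("blue",b.round(4),tool(b-s["position"]),"rings",ray(p,222,166,.004).round(4),ray(p,224,214.5,.004).round(4))
print("cases",ray(p,29,144,.063).round(4),ray(p,54,214,.053).round(4),"pocket end inner", ray(p,313,167,.02).round(4),ray(p,313,216,.02).round(4))
E
```

```text
blue [ 0.5957 -0.0771  0.02  ] [0.0011 0.0024 0.17  ] rings [ 0.5612 -0.0588  0.004 ] [ 0.5669 -0.106   0.004 ]
cases [ 0.4287 -0.0456  0.063 ] [ 0.4356 -0.1019  0.053 ] pocket end inner [ 0.6412 -0.0473  0.02  ] [ 0.6487 -0.0922  0.02  ]
```

Converted, 0.03 m / 0.6 = 0.05, 0.001 m / 0.6 = 0.0017.

creep_tool([
  [0.0017, 0.0017, 0.05, 0, 0.56],
  [0, 0.0017, 0.05, 0, 0.56],
  [0, 0, 0.0417, 0, 0.56],
  [0, 0, 0.025, 0, 0.56],
  [0, 0, 0, 0, 0.56],
  [0, 0, 0, 0, 0.56],
])

```text
clock: 23.1
position: [0.5962, -0.0779, 0.0906]
ee_rot: [-2.091, -2.34, -0.001]
force: [0.7, 1.3, 0.2]
width: 0.561
gripper_force: 0.0
```

```bash
python3 - <<'E'
from h import *
p=shot("wrist","w6"); s=readout.observe(); print(s["position"].round(4),s["width"],s["force"].round(1))
E
```

```text
[ 0.5966 -0.0779  0.091 ] 0.5619651218621848 [ 0.5 -0.8 -0.7]
```

View pics/w6.png

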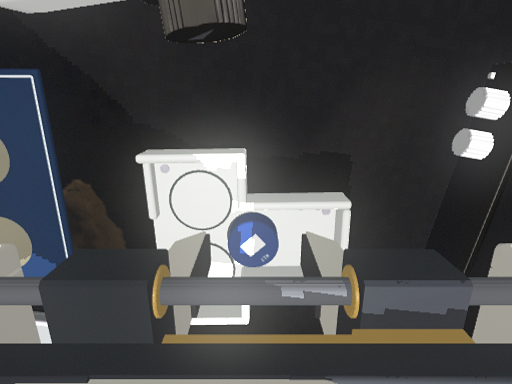

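The blue mount, window at (253,245), sits centred between the fingers.

Converted, 0.01 m / 0.6 = 0.0167, 0.008 m / 0.6 = 0.0133.

creep_tool([
  [0, 0, 0.0167, 0, 0.56],
  [0, 0, 0.0133, 0, 0.56],
  [0, 0, 0, 0, 0.56],
  [0, 0, 0, 0, 0.2],
  [0, 0, 0, 0, 0.2],
  [0, 0, 0, 0, 0.2],
  [0, 0, 0, 0, 0.2],
  [0, 0, 0, 0, 0.2],
  [0, 0, 0, 0, 0.2],
  [0, 0, 0, 0, 0.2],
], squeeze=15)

```text
clock: 24.15
position: [0.5961, -0.0775, 0.072]
ee_rot: [-2.09, -2.34, -0.001]
force: [-0.9, 0.1, 3.4]
width: 0.322
gripper_force: 15.0
```

Converted, -0.005 m / 0.6 = -0.0083.

creep_tool([
  [0, 0, 0, 0, 0.42],
  [0, 0, 0, 0, 0.42],
  [0, 0, -0.0083, 0, 0.42],
  [0, 0, 0, 0, 0.42],
  [0, 0, 0, 0, 0.2],
  [0, 0, 0, 0, 0.2],
  [0, 0, 0, 0, 0.2],
  [0, 0, 0, 0, 0.2],
  [0, 0, 0, 0, 0.2],
], squeeze=15)

```text
clock: 25.05
position: [0.596, -0.0774, 0.0769]
ee_rot: [-2.09, -2.34, -0.001]
force: [0.2, 0.5, 2.5]
width: 0.32
gripper_force: 15.0
```

creep_tool([
  [0, 0, -0.05, 0, 0.2],
  [0, 0, -0.05, 0, 0.2],
  [0, 0, -0.05, 0, 0.2],
  [0, 0, 0, 0, 0.2],
])

```text
clock: 25.45
position: [0.5978, -0.0788, 0.1703]
ee_rot: [2.093, 2.342, 0.006]
force: [1.0, -0.5, -0.6]
width: 0.313
gripper_force: 15.0
```

The rows are not in the units I measure in: shifts go in shares of 0.6 m and turns go in shares of 2 rad. I convert before sending: -0.0348 m / 0.6 = -0.058, -0.0232 m / 0.6 = -0.0387.

creep_tool([
  [-0.058, -0.0387, 0, 0, 0.2],
  [-0.058, -0.0387, 0, 0, 0.2],
  [-0.058, -0.0387, 0, 0, 0.2],
  [-0.058, -0.0387, 0, 0, 0.2],
  [-0.058, -0.0387, 0, 0, 0.2],
  [-0.058, -0.0387, 0, 0, 0.2],
  [-0.058, -0.0387, 0, 0, 0.2],
  [-0.058, -0.0387, 0, 0, 0.2],
  [0, 0, 0, 0, 0.2],
  [0, 0, 0, 0, 0.2],
])

```text
clock: 26.45
position: [0.442, -0.376, 0.1656]
ee_rot: [-2.093, -2.336, -0.001]
force: [0.2, 0.7, -0.3]
width: 0.319
gripper_force: 15.0
```

```bash
python3 - <<'E'
from h import *
p=shot("wrist","w7"); s=readout.observe(); print(s["position"].round(4),s["width"],s["force"].round(1),px(p,[.4442,-.376,.007]))
print(find(p,"blue_mount"),find(p,"stage_insert"))
E
```

```text
[ 0.443  -0.3747  0.1655] 0.31685101376716757 [-0.4 -0.3 -0.3] [257.05501466 200.10965329]
[(0.69, array([ 0.4408, -0.3748,  0.103 ]), array([252., 250.]))] [(0.87, array([ 0.4414, -0.359 ,  0.0042]), array([256., 180.]))]
```

View pics/w7.png

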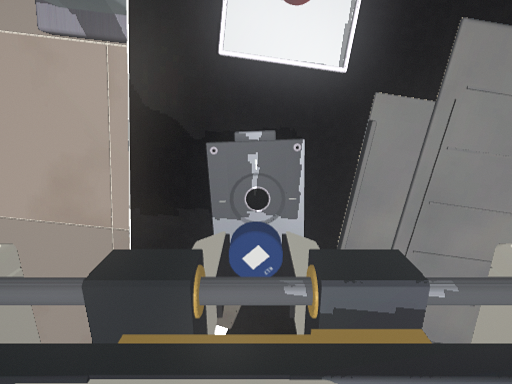

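The recess centre is at (257,199), as predicted, and the blue mount is held level at (256,257).

Converted, 0.03 m / 0.6 = 0.05, 0.01 m / 0.6 = 0.0167.

```bash
python3 - <<'E'
from h import *
p=shot("wrist"); print(ray(p,256,257,.1086).round(4), T()[:3,3].round(4), ray(p,257,199,.004).round(4))
E
```

```text
[ 0.4453 -0.3734  0.1086] [ 0.444  -0.3738  0.1657] [ 0.4461 -0.3736  0.004 ]
```

creep_tool([
  [0, 0, 0.05, 0, 0.2],
  [0, 0, 0.05, 0, 0.2],
  [0, 0, 0.0167, 0, 0.2],
  [0, 0, 0, 0, 0.2],
  [0, 0, 0, 0, 0.2],
])

```text
clock: 27.15
position: [0.4433, -0.3752, 0.0971]
ee_rot: [-2.09, -2.341, -0.001]
force: [-0.5, -0.4, 0.2]
width: 0.318
gripper_force: 15.0
```

Converted, 0.01 m / 0.6 = 0.0167, 0.001 m / 0.6 = 0.0017.

creep_tool([
  [0, 0.0017, 0.0167, 0, 0.2],
  [0, 0, 0.0117, 0, 0.2],
  [0, 0, 0.005, 0, 0.2],
  [0, 0, 0, 0, 0.2],
  [0, 0, 0, 0, 0.2],
])

```text
clock: 27.65
position: [0.4439, -0.3749, 0.0762]
ee_rot: [-2.09, -2.34, -0.001]
force: [0.1, -0.9, 0.8]
width: 0.321
gripper_force: 15.0
```

Converted, -0.04 m / 0.6 = -0.0667, -0.03 m / 0.6 = -0.05.

creep_tool([
  [0, 0, 0, 0, 0.6],
  [0, 0, 0, 0, 0.6],
  [0, 0, 0, 0, 0.6],
  [0, 0, 0, 0, 0.6],
  [0, 0, -0.0333, 0, 0.9],
  [0, 0, -0.05, 0, 0.9],
  [0, 0, -0.0667, 0, 0.9],
  [0, 0, -0.0667, 0, 1],
  [0, 0, 0, 0, 1],
])

```text
clock: 28.55
position: [0.4452, -0.3776, 0.2111]
ee_rot: [2.091, 2.34, 0.002]
force: [0.4, -0.1, -0.5]
width: 0.971
gripper_force: 0.0
```

```bash
python3 - <<'E'
from h import *
p=shot("wrist"); s=readout.observe(); print(s["position"].round(4)); i=p["image"][110:270,170:345]; cv2.imwrite("pics/w8.png",cv2.resize(i,None,fx=3.5,fy=3.5,interpolation=cv2.INTER_CUBIC))
print(find(p,"blue_mount"),px(p,[.4447,-.3755,.02]),px(p,[.4447,-.3755,.007]))
E
```

```text
[ 0.4449 -0.3764  0.2087]
[(0.67, array([ 0.4403, -0.375 ,  0.0157]), array([249., 184.])), (0.39, array([ 4.548e-01, -2.419e-01,  4.000e-04]), array([281.,  38.]))] [253.24975152 186.28456604] [253.3063327  182.76502494]
```

View pics/w8.png

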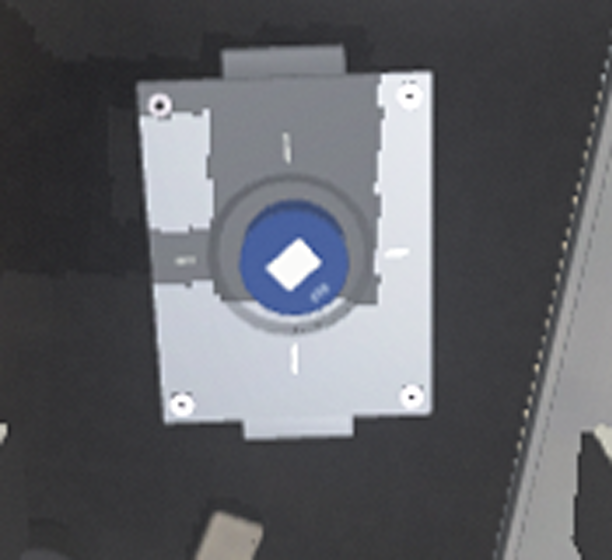

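The blue mount sits flat and centred in the recess. Next, the cases go back.

Converted, 0.039 m / 0.6 = 0.065, 0.0032 m / 0.6 = 0.0053.

creep_tool([
  [0.065, 0.0053, 0, 0, 1],
  [0.065, 0.0053, 0, 0, 1],
  [0.065, 0.0053, 0, 0, 1],
  [0.065, 0.0053, 0, 0, 1],
  [0.065, 0.0053, 0, 0, 1],
  [0.065, 0.0053, 0, 0, 1],
  [0.065, 0.0053, 0.0333, 0, 1],
  [0, 0, 0.05, 0, 1],
  [0, 0, 0.0333, 0, 1],
  [0, 0, 0, 0, 1],
])

```text
clock: 29.65
position: [0.4335, -0.1002, 0.1347]
ee_rot: [-2.086, -2.338, 0.005]
force: [-0.0, -1.3, 0.9]
width: 0.998
gripper_force: 0.0
```

```bash
python3 - <<'E'
from h import *
p=shot("wrist"); s=readout.observe(); print(s["joints"].round(2),s["position"].round(4))
for lo,hi,z in (((45,120,80),(80,255,255),.053),((22,120,120),(35,255,255),.063)):
    m=blob(p,lo,hi,(256,230)); y=ray(p,*m[0][1],z); print(m[0],y.round(4),tool(y-s["position"]))
E
```

```text
[-0.6   0.54  1.    2.22 -0.69  0.74  0.98] [ 0.4342 -0.1011  0.136 ]
(np.float64(11.30049892143464), (np.float64(259.8), np.float64(240.7)), 912, [242, 225, 36, 33]) [ 0.437  -0.1017  0.053 ] [-0.0012  0.0033  0.083 ]
(np.float64(77.4641172417974), (np.float64(258.3), np.float64(152.6)), 1386, [238, 132, 42, 42]) [ 0.4296 -0.0457  0.063 ] [0.0553 0.0021 0.0732]
```

Converted, 0.023 m / 0.6 = 0.0383, 0.003 m / 0.6 = 0.005.

creep_tool([
  [-0.0025, 0.005, 0.0333, 0, 1],
  [0, 0, 0.0383, 0, 1],
  [0, 0, 0, 0, 1],
  [0, 0, 0, 0, 0.3],
  [0, 0, 0, 0, 0.3],
  [0, 0, 0, 0, 0.3],
  [0, 0, 0, 0, 0.3],
  [0, 0, 0, 0, 0.3],
  [0, 0, 0, 0, 0.3],
  [0, 0, 0, 0, 0.3],
], squeeze=15)

```text
clock: 30.7
position: [0.4385, -0.1022, 0.0942]
ee_rot: [-2.09, -2.34, -0.001]
force: [-0.1, 0.6, 0.1]
width: 0.437
gripper_force: 0.2
```

creep_tool([
  [0, 0, 0, 0, 0.3],
  [0, 0, 0, 0, 0.3],
  [0, 0, 0, 0, 0.3],
])

```text
clock: 31.0
position: [0.4385, -0.1023, 0.0941]
ee_rot: [-2.09, -2.34, -0.001]
force: [-1.1, 0.1, 2.2]
width: 0.423
gripper_force: 15.0
```

Converted, -0.03 m / 0.6 = -0.05, 0.0255 m / 0.6 = 0.0425.

creep_tool([
  [0, 0, -0.0333, 0, 0.3],
  [0, 0, -0.05, 0, 0.3],
  [-0.0065, 0.0425, 0, 0, 0.3],
  [-0.0065, 0.0425, 0, 0, 0.3],
  [-0.0065, 0.0425, 0, 0, 0.3],
  [-0.0065, 0.0425, 0, 0, 0.3],
  [-0.0065, 0.0425, 0, 0, 0.3],
  [0, 0, 0.0333, 0, 0.3],
  [0, 0, 0.025, 0, 0.3],
  [0, 0, 0, 0, 0.3],
])

```text
clock: 32.0
position: [0.5657, -0.1069, 0.1066]
ee_rot: [-2.088, -2.337, 0.003]
force: [-0.4, 0.2, -0.1]
width: 0.421
gripper_force: 15.0
```

creep_tool([
  [0, 0, 0.0083, 0, 0.3],
  [0, 0, 0.0067, 0, 0.3],
  [0, 0, 0, 0, 0.3],
  [0, 0, 0, 0, 0.3],
])

```text
clock: 32.4
position: [0.5675, -0.1074, 0.1002]
ee_rot: [-2.09, -2.34, -0.002]
force: [1.0, -0.0, -0.8]
width: 0.418
gripper_force: 15.0
```

Converted, -0.02 m / 0.6 = -0.0333, 0.003 m / 0.6 = 0.005.

creep_tool([
  [0, 0, 0.005, 0, 0.3],
  [0, 0, 0.0033, 0, 0.3],
  [0, 0, 0, 0, 0.3],
  [0, 0, 0, 0, 1],
  [0, 0, 0, 0, 1],
  [0, 0, 0, 0, 1],
  [0, 0, 0, 0, 1],
  [0, 0, 0, 0, 1],
  [0, 0, 0, 0, 1],
  [0, 0, -0.0333, 0, 1],
])

```text
clock: 33.4
position: [0.5663, -0.1068, 0.1132]
ee_rot: [-2.088, -2.338, 0.002]
force: [1.0, -0.9, 0.3]
width: 0.969
gripper_force: 0.0
```

creep_tool([
  [0, 0, -0.05, 0, 1],
  [0, 0, -0.0667, 0, 1],
  [0.0315, -0.0545, 0, 0, 1],
  [0.0315, -0.0545, 0, 0, 1],
  [0.0315, -0.0545, 0, 0, 1],
  [0.0315, -0.0545, 0, 0, 1],
  [0, 0, 0.05, 0, 1],
  [0, 0, 0.025, 0, 1],
  [0, 0, 0, 0, 1],
  [0, 0, 0, 0, 1],
])

```text
clock: 34.4
position: [0.4292, -0.0475, 0.1407]
ee_rot: [-2.091, -2.339, -0.001]
force: [1.2, -0.4, -1.0]
width: 1.0
gripper_force: 0.0
```

```bash
python3 - <<'E'
from h import *
p=shot("wrist"); s=readout.observe(); print(s["joints"].round(2),s["position"].round(4))
m=blob(p,(22,120,120),(35,255,255),(256,230)); y=ray(p,*m[0][1],.063); print(m[0],y.round(4),tool(y-s["position"]))
E
```

```text
[-0.75  0.52  1.03  2.25 -0.68  0.73  0.87] [ 0.4295 -0.0477  0.141 ]
(np.float64(8.268978627995715), (np.float64(254.5), np.float64(238.1)), 990, [237, 221, 37, 35]) [ 0.4295 -0.0458  0.063 ] [0.0016 0.0003 0.078 ]
```

Converted, 0.022 m / 0.6 = 0.0367, 0.001 m / 0.6 = 0.0017.

creep_tool([
  [0.0017, 0, 0.0367, 0, 1],
  [0, 0, 0.035, 0, 1],
  [0, 0, 0, 0, 1],
  [0, 0, 0, 0, 0.3],
  [0, 0, 0, 0, 0.3],
  [0, 0, 0, 0, 0.3],
  [0, 0, 0, 0, 0.3],
  [0, 0, 0, 0, 0.3],
  [0, 0, 0, 0, 0.3],
  [0, 0, 0, 0, 0.3],
], squeeze=15)

```text
clock: 35.45
position: [0.4289, -0.0459, 0.0974]
ee_rot: [-2.09, -2.34, -0.001]
force: [0.1, 0.5, -0.5]
width: 0.441
gripper_force: 0.0
```

creep_tool([
  [0, 0, 0, 0, 0.3],
  [0, 0, 0, 0, 0.3],
  [0, 0, 0, 0, 0.3],
])

```text
clock: 35.75
position: [0.4289, -0.0459, 0.0974]
ee_rot: [-2.09, -2.34, -0.001]
force: [0.5, -0.3, 1.1]
width: 0.42
gripper_force: 15.0
```

Converted, -0.03 m / 0.6 = -0.05, 0.026 m / 0.6 = 0.0433.

creep_tool([
  [0, 0, -0.05, 0, 0.3],
  [0, 0, -0.05, 0, 0.3],
  [-0.0097, 0.0433, 0, 0, 0.3],
  [-0.0097, 0.0433, 0, 0, 0.3],
  [-0.0097, 0.0433, 0, 0, 0.3],
  [-0.0097, 0.0433, 0, 0, 0.3],
  [-0.0097, 0.0433, 0, 0, 0.3],
  [0, 0, 0.0333, 0, 0.3],
  [0, 0, 0.0333, 0, 0.3],
  [0, 0, 0, 0, 0.3],
])

```text
clock: 36.75
position: [0.5599, -0.0598, 0.1148]
ee_rot: [-2.088, -2.338, 0.003]
force: [-0.8, -0.9, 0.4]
width: 0.421
gripper_force: 15.0
```

creep_tool([
  [0, 0, 0.0133, 0, 0.3],
  [0, 0, 0.01, 0, 0.3],
  [0, 0, 0.0033, 0, 0.3],
  [0, 0, 0, 0, 0.3],
  [0, 0, 0, 0, 0.3],
])

```text
clock: 37.25
position: [0.5615, -0.0601, 0.1014]
ee_rot: [-2.09, -2.34, -0.002]
force: [-0.1, 0.1, -0.3]
width: 0.42
gripper_force: 15.0
```

Down another 3 mm, then release, retreat and verify.

Converted, -0.02 m / 0.6 = -0.0333, 0.002 m / 0.6 = 0.0033.

creep_tool([
  [0, 0, 0.0033, 0, 0.3],
  [0, 0, 0.0017, 0, 0.3],
  [0, 0, 0, 0, 0.3],
  [0, 0, 0, 0, 1],
  [0, 0, 0, 0, 1],
  [0, 0, 0, 0, 1],
  [0, 0, 0, 0, 1],
  [0, 0, 0, 0, 1],
  [0, 0, 0, 0, 1],
  [0, 0, -0.0333, 0, 1],
])

```text
clock: 38.25
position: [0.5602, -0.0597, 0.1164]
ee_rot: [-2.088, -2.338, 0.002]
force: [-0.0, 0.1, -0.5]
width: 0.969
gripper_force: 0.0
```

creep_tool([
  [0, 0, -0.0667, 0, 1],
  [0, 0, -0.0833, 0, 1],
  [0, 0, -0.0833, 0, 1],
  [0, 0, -0.0833, 0, 1],
  [-0.05, 0, 0, 0, 1],
  [0, 0, 0, 0, 1],
  [0, 0, 0, 0, 1],
])

```text
clock: 38.95
position: [0.5649, -0.0911, 0.3078]
ee_rot: [-2.092, -2.338, -0.002]
force: [-0.3, -0.1, 0.6]
width: 1.004
gripper_force: 0.0
```

```bash
python3 - <<'E'
from h import *
p=shot("wrist","w9"); s=readout.observe(); print(s["position"].round(4),s["force"].round(1),s["gripper_force"])
for lo,hi,z in (((45,120,80),(80,255,255),.054),((22,120,120),(35,255,255),.064)):
    m=blob(p,lo,hi,(256,180)); y=ray(p,*m[0][1],z); print(m[0],y.round(4))
E
```

```text
[ 0.5649 -0.0903  0.3073] [ 0.5  0.8 -0.6] 0.0
(np.float64(7.994628374116999), (np.float64(256.4), np.float64(188.0)), 260, [247, 180, 19, 17]) [ 0.5684 -0.1069  0.054 ]
(np.float64(31.17808151352334), (np.float64(255.4), np.float64(148.8)), 325, [246, 139, 20, 21]) [ 0.562 -0.06   0.064]
```

View pics/w9.png

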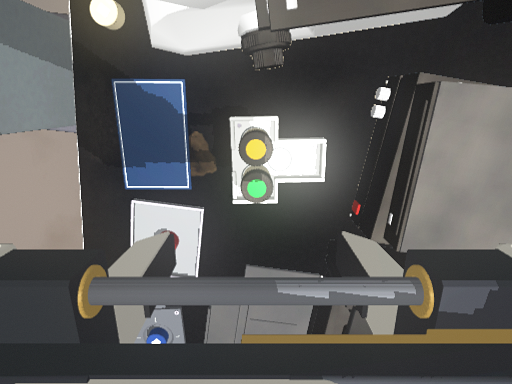

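Both cases are back on their seats within 2 mm (dots at (255,149) and (256,188)). The red mount is in the tray and the blue mount in the insert.

```bash
python3 -c "
from cell import workorder; print(workorder.sign_off())"
```

```text
the job is handed in; nothing more can be done
None
```

I handed the job in at about 39 s: by the camera images, the blue mount is seated in the insert, the red mount stands in the tray, and both cases are back upright within about 2 mm of where they started. The sign-off returned no verdict.

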